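# Touch-latch boxes on the toy mender's table

### The arm

A 7-joint arm with a two-finger parallel gripper is mounted at the origin on the work surface. World frame = base frame: x ahead of the robot, y to its left, z up, the work surface at z = 0. Lengths are in m, angles in rad, forces in N, time in s.
With the tool pointing down it reaches from about 0.35 to 0.9 m from the base axis. Payload 7.2 kg.
Tool frame: the origin (TCP) lies at the very end of the fingers, on their centre line; the grasp point (between the pads) lies 19 mm behind it; z points along the fingers, x is the direction in which the jaws open and shut, and the axes are right-handed (so a half turn about z gives the same grasp; the last joint's range is limited). The gripper opens to 85 mm and grips with 20 to 120 N. Pads are 22 mm wide; open, the fingers measure 114 mm over their backs; the gripper's body (76 mm by 85 mm) begins 54 mm behind the grasp point. The pads swing forward as they close: fully open they stand 13 mm farther back than shut.
Start: joints at [1.085, 0.411, -0.013, 1.596, 0.006, 1.134, -0.082], TCP at [0.254, -0.571, 0.207] pointing down, gripper open.
Joint ranges: [-2.95, 2.95], [-0.29, 1.99], [-1.47, 1.44], [0.14, 2.54], [-1.03, 4.17], [0.13, 1.85], [-2.86, 2.86]. Speed limits (rad/s): [2.39, 2.39, 3.01, 3.01, 3.14, 3.14, 3.14].

### API

Orientations are given as a rotation vector (axis times angle).
In Python, from cell import r gives the robot as it stands.
- The arm moves only by the tool arm_command, never from a script. Its argument "motion" is a list of rows, each a list of 3 entries, a list of its own where there are three numbers: the closure, from -1 (fully open) to 1 (shut), then the shift along the tool's x, y, z in cm, then the turn about the tool's z in rad. A call has 1 to 12 rows; each row is the pose to reach, as a shift and turn from the pose commanded when the call began, along the tool's axes at that moment; what a row does not reach only later rows make up. A row lasts 1/12 s, in which the tool goes at most 41.7 mm and 7.16 degrees, less where a joint would pass 70% of its speed; a pose out of reach is approached as far as the arm can. A call with a gripper value outside its range is refused whole. The fingers move at their own pace and stop on an object; "grip_force" is the grip in N (left out, the last holds). Time passes only in rows, so rows that repeat a pose let the fingers close. It gives the time, the measured TCP pose, the force and the opening at its end, in the units of the state.
- r.sense(): the state, without advancing time (a new reading comes with each control period).
- r.grab_frame(name): name is "scene" or "side" or "wrist"; returns the picture (420x560x3 uint8, blue, green, red); there is no depth.
- r.get_calibration(name): a dict with "fx", "fy", "cx", "cy" (pixels), "k1" (the pictures are not rectified: a ray, as slopes to the right and down, at radius r is drawn at 1 + k1 r^2 times it, then the intrinsics apply), "camera_from_world" (4x4, takes a point from world to camera coordinates). Camera axes: x right, y up, looking along -z (the intrinsics and any distortion apply to the point x, -y, -z); pixel columns grow to the right and rows downward; lengths in m; the calibration is good to about 2 mm. A picture is of the moment at which its call begins: read the wrist's pose just before it. get_calibration takes no time and is no camera call; for the wrist camera it gives the pose at the moment of the call.
- r.close_job(): hands the job in, once; it reports no verdict.
The state is a dict: "t": time; "q": joint angles; "joint_velocities": joint speeds; "effort": joint torques, N m; "position": TCP position; "ee_rot": TCP orientation; "wrist_force": force on the tool from outside, world axes, zero at the start; "torque": the same for the moment, N m; "grip_width": opening from 0.0 (shut) to 1.0 (fully open).
Only numpy, scipy, OpenCV 4.12 (cv2) and the standard library are available. Lean on these libraries where they do the work, as an engineer would, in place of code of your own. Each camera call takes 0.05 s, during which the arm holds its last target. There are 200 camera calls.

### The job

On the table, beside a plain wooden box, stand two low oak boxes with steel touch-latch lids, a wide one with its lid shut and a narrow one with its lid standing ajar. I am done with the screws and need the wheels: press the lids from above so that the wide box pops open and stays up, and the narrow box latches shut and stays flush. Look at each lid after pressing, since every full push flips it and a half push does not take.

Things in the scene. Friction and masses are not known exactly. Their poses are not given: they have to be found in the camera images.
- wide_box_press (a point): Top centre of the round brass press mark (24 mm across) on the steel lid of the WIDE oak box (fixed; 120 mm front to back, 156 wide, 70 high). The lid, 101 x 137 x 5 mm, sinks inside the rim; it hinges at the box's back, away from the robot, its front rises. Mark: 80 mm before the hinge, on the midline. Axes turn with the lid: x to the hinge, y along it, z out of the lid.
- narrow_box_press (a point): The same point on the lid of the NARROW oak box (fixed; 120 mm front to back, 92 wide, 70 high; lid 101 x 73 x 5 mm), otherwise alike. On both boxes the point is 71 mm above the table with the lid shut (flush with the rim), about 105 mm with it open and then some 9 mm farther back. At the lower stop it is 63 mm up.
- wide_box_lid (a joint): Lid angle, rad: 0 latched shut, flush; 0.45 open, standing ajar at its stop; -0.1 at the lower stop. Sprung open, push-push latch: push at the mark to the lower stop (8 mm below flush; it flips at 4 to 5) and let go: from shut it then rises to 0.45, from open it then stays at 0. Takes 2 to 4 N; pushing at 40 mm/s until 6 N does it. A push that ends short changes nothing.
- narrow_box_lid (a joint): Lid angle of the narrow box, rad: same latch, same values (0 latched shut, 0.45 open, -0.1 at the lower stop).

How it is judged:
By the outcome, as a careful person would: the job done as asked, in the order asked, and still so for the second after the job is handed in, with the robot touching nothing.
It also fails if it takes over 48 s, if anything falls off the work surface, if the arm or the gripper's body presses on something with over 40 N, if the wrist force passes 120 N, or if a joint passes its speed limit or range.

## Working session

There is one attempt and no reset: what is moved stays moved. The work goes in short steps, Python scripts to look and compute and a tool call to move; the robot and the scene stay as the last step left them, time stands still between calls to the robot, and variables do not carry over. Pictures are saved under pics/ and viewed, about 8 in all and at most 12, crops included, and the job is handed in when it is done.

Besides the shell and the picture viewer there is one more tool, called after ">>>" by a JSON object that holds its "fn" and its "kwargs", one argument or row to a line. arm_command: Moves the arm, as the interface text tells. Its arguments: {"type":"object","properties":{"motion":{"type":"array"},"grip_force":{"type":"number"}},"required":["motion"]}

```bash
mkdir -p pics; python3 - <<'E'
from cell import r
import cv2,numpy as np
s=r.sense();print(s['t'],s['position'],s['ee_rot'],s['wrist_force'],s['grip_width'])
a=r.grab_frame("scene");b=r.grab_frame("side")
cv2.imwrite('pics/scene.png',cv2.resize(a,(800,600)));cv2.imwrite('pics/side.png',cv2.resize(b,(800,600)))
E
```

```text
0.0 [ 0.2533043  -0.57075502  0.2060337 ] [-2.63318080e+00  1.71202828e+00  2.32640913e-03] [ 0.26685829  1.16690317 -0.28349793] 1.0008404972170266
```

View pics/scene.png

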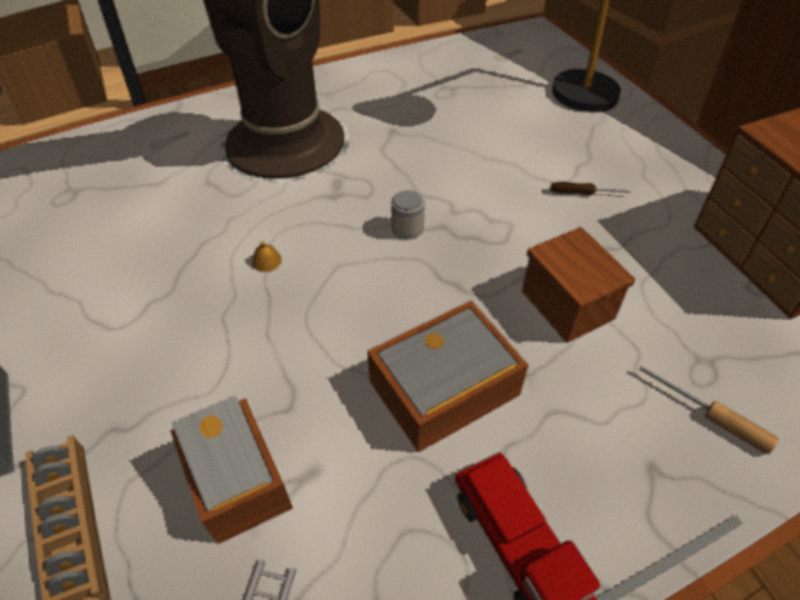

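View pics/side.png

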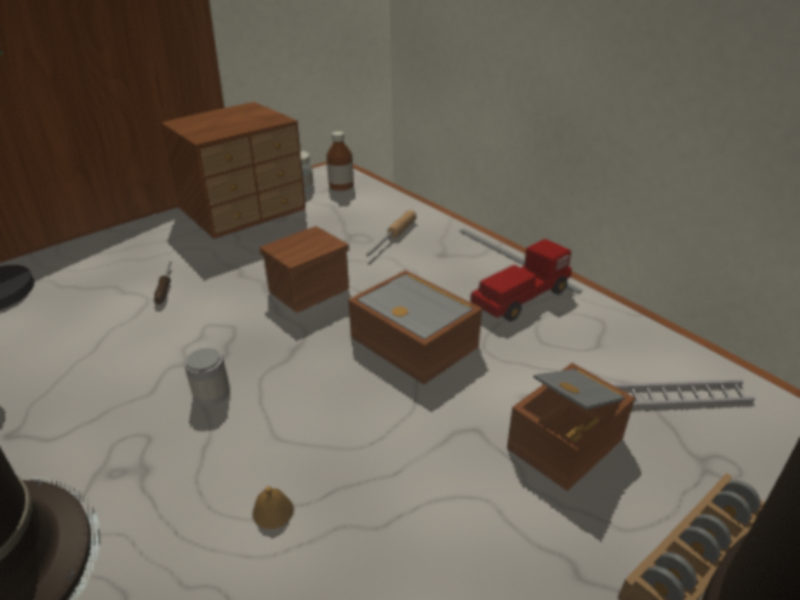

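Scene view: wide box shut, mark at (435,341); narrow box ajar, mark at (211,426). Side view: wide mark (400,312), narrow (569,387), all in 800x600 pixels. Now I'll triangulate them.

```bash
cat >h.py <<'E'
from cell import r
import cv2,numpy as np
from scipy.spatial.transform import Rotation as R
def ray(name,u,v,cal=None):
    c=cal or r.get_calibration(name)
    K=np.array([[c['fx'],0,c['cx']],[0,c['fy'],c['cy']],[0,0,1.]])
    x,y=cv2.undistortPoints(np.array([[[u,v]]],float),K,np.array([c['k1'],0,0,0.]))[0,0]
    T=np.linalg.inv(np.array(c['camera_from_world']))
    d=T[:3,:3]@np.array([x,-y,-1]);return T[:3,3],d/np.linalg.norm(d)
def tri(*rs):
    A=sum(np.eye(3)-np.outer(d,d) for o,d in rs);b=sum((np.eye(3)-np.outer(d,d))@o for o,d in rs)
    return np.linalg.solve(A,b)
def atz(rr,z):
    o,d=rr;return o+d*(z-o[2])/d[2]
def tool(p):
    s=r.sense();return R.from_rotvec(s['ee_rot']).as_matrix().T@(np.array(p)-s['position'])*100
E
python3 - <<'E'
from h import *
np.set_printoptions(precision=4,suppress=True)
k=.7
for n,a,b,z in(('wide',(435,341),(400,312),.071),('narrow',(211,426),(569,387),.105)):
    ra=ray('scene',a[0]*k,a[1]*k);rb=ray('side',b[0]*k,b[1]*k)
    p=tri(ra,rb);print(n,p,atz(ra,z),atz(rb,z),'tool cm',tool([*atz(ra,z)[:2],z]))
for n,pts in (('wide front/back corners',[(368,352),(471,303),(526,362),(419,412)]),('narrow',[(245,401),(290,478),(217,508)])):
    for p in pts: print(n,p,atz(ray('scene',p[0]*k,p[1]*k),.07))
print(R.from_rotvec(r.sense()['ee_rot']).as_matrix())
c=r.get_calibration('wrist');T=np.linalg.inv(c['camera_from_world']);print(T,c['fx'])
E
```

```text
wide [0.583  0.0189 0.0695] [0.5834 0.0191 0.071 ] [0.5817 0.0162 0.071 ] tool cm [-40.4954 -54.1052  13.5667]
narrow [ 0.6063 -0.2606  0.1059] [ 0.6057 -0.2606  0.105 ] [ 0.6072 -0.26    0.105 ] tool cm [-14.0341 -44.7917  10.1278]
wide front/back corners (368, 352) [ 0.5632 -0.0622  0.07  ]
wide front/back corners (471, 303) [0.5479 0.0896 0.07  ]
wide front/back corners (526, 362) [0.6576 0.105  0.07  ]
wide front/back corners (419, 412) [ 0.6645 -0.0421  0.07  ]
narrow (245, 401) [ 0.5675 -0.2192  0.07  ]
narrow (290, 478) [ 0.6797 -0.2016  0.07  ]
narrow (217, 508) [ 0.6806 -0.2824  0.07  ]
[[ 0.4058 -0.914  -0.0007]
 [-0.914  -0.4058  0.0013]
 [-0.0015  0.0001 -1.    ]]
[[ 0.4048  0.8637  0.3002  0.3305]
 [-0.9144  0.383   0.1311 -0.5361]
 [-0.0017 -0.3276  0.9448  0.3738]
 [ 0.      0.      0.      1.    ]] 340.14103604293865
```

Both marks agree between the cameras and with the given heights. I'll go above the wide mark with the fingers shut.

>>> {"fn": "arm_command", "kwargs": {
  "motion": [
    [1,[-40.5,-54.1,0],0],
    [1,[-40.5,-54.1,0],0],
    [1,[-40.5,-54.1,0],0],
    [1,[-40.5,-54.1,0],0],
    [1,[-40.5,-54.1,0],0],
    [1,[-40.5,-54.1,0],0],
    [1,[-40.5,-54.1,0],0],
    [1,[-40.5,-54.1,0],0],
    [1,[-40.5,-54.1,0],0],
    [1,[-40.5,-54.1,0],0],
    [1,[-40.5,-54.1,0],0],
    [1,[-40.5,-54.1,0],0]
  ],
  "grip_force": 40
}}

```text
t: 1.1
position: [0.4982, -0.1331, 0.2068]
ee_rot: [2.633, -1.713, -0.0]
wrist_force: [0.8, -0.3, 0.5]
grip_width: 0.001
```

```bash
python3 -c "
from h import *
print(tool([.583,.0185,.071]),r.sense()['position'],r.sense()['t'])"
```

```text
[-10.41881937 -13.90292083  13.57852753] [ 0.49819273 -0.13309738  0.20682305] 1.1
```

>>> {"fn": "arm_command", "kwargs": {
  "motion": [
    [1,[-10.4,-13.9,0],0],
    [1,[-10.4,-13.9,0],0],
    [1,[-10.4,-13.9,0],0],
    [1,[-10.4,-13.9,0],0],
    [1,[-10.4,-13.9,2],0],
    [1,[-10.4,-13.9,5],0],
    [1,[-10.4,-13.9,8],0],
    [1,[-10.4,-13.9,8],0],
    [1,[-10.4,-13.9,8],0],
    [1,[-10.4,-13.9,8],0]
  ]
}}

```text
t: 1.93
position: [0.5833, 0.0164, 0.1282]
ee_rot: [-2.633, 1.713, -0.001]
wrist_force: [0.8, 1.2, -0.0]
grip_width: 0.005
```

```bash
python3 -c "
from h import *
s=r.sense()
c=r.get_calibration('wrist')
print(tool([.583,.0185,.071]),s['position'],s['t'],s['wrist_force'])
im=r.grab_frame('wrist')
p=(np.array(c['camera_from_world'])@[.583,.0185,.071,1])[:3];x,y=p[0]/-p[2],-p[1]/-p[2];f=1+c['k1']*(x*x+y*y)
print('expected mark px(800):',np.array([c['cx']+c['fx']*x*f,c['cy']+c['fy']*y*f])/.7)
cv2.imwrite('pics/w1.png',cv2.resize(im,(800,600)))"
```

```text
[-0.20620614 -0.04678457  5.71589299] [0.58334966 0.01641547 0.12815896] 1.9333 [ 0.76057417  1.17413318 -0.00953673]
expected mark px(800): [391.58710396 310.11449409]
```

View pics/w1.png

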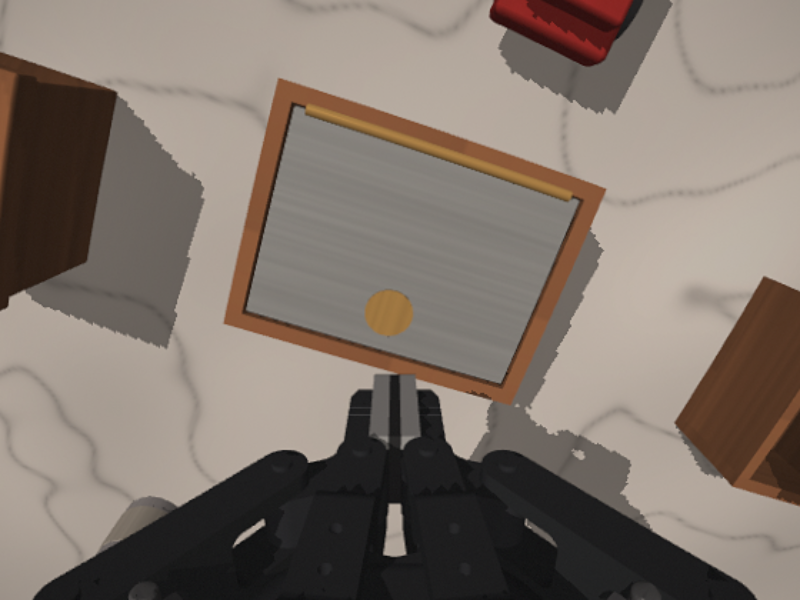

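The wrist view shows the mark at (389,313), within about 1 mm of the prediction. I'll press at 40 mm/s.

>>> {"fn": "arm_command", "kwargs": {
  "motion": [
    [1,[-0.2,0,2],0],
    [1,[-0.2,0,4],0],
    [1,[-0.2,0,5],0],
    [1,[-0.2,0,5.3],0],
    [1,[-0.2,0,5.6],0],
    [1,[-0.2,0,5.9],0],
    [1,[-0.2,0,6.2],0],
    [1,[-0.2,0,6.5],0],
    [1,[-0.2,0,6.6],0]
  ]
}}

```text
t: 2.73
position: [0.582, 0.0183, 0.0609]
ee_rot: [-2.634, 1.712, -0.0]
wrist_force: [-1.5, 0.7, 0.1]
grip_width: 0.002
```

```bash
python3 -c "
from h import *
s=r.sense();print(s['position'],s['wrist_force'],s['torque'])
cv2.imwrite('pics/s2.png',cv2.resize(r.grab_frame('side')[120:330,180:460],(800,600)))
s=r.sense();print(s['position'],s['wrist_force'],s['torque'])"
```

```text
[0.58195548 0.01829012 0.06089611] [-1.4931388   0.65152749  0.10915954] [0.00660633 0.02102336 0.04839487]
[0.58182043 0.01829517 0.06075339] [ 0.06747639  0.41241462 -0.12023607] [0.00602591 0.02038577 0.02797656]
```

View pics/s2.png

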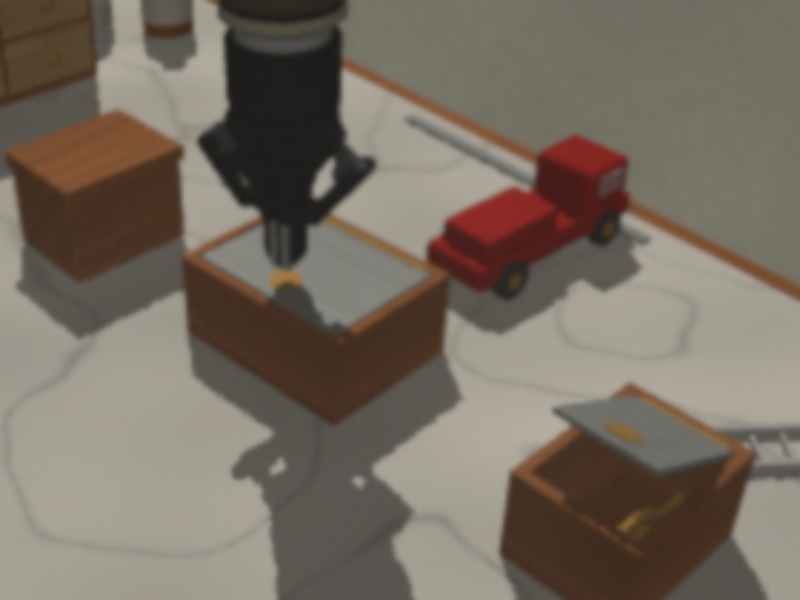

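Side view: the tip at (287,265) is still just above the mark at (286,280), the lid is flush, and there's no force. So the real tip sits a little higher than the reading. I'll step down on force.

>>> {"fn": "arm_command", "kwargs": {
  "motion": [
    [1,[0,0,0.3],0],
    [1,[0,0,0.5],0]
  ]
}}

```text
t: 2.95
position: [0.582, 0.0183, 0.0558]
ee_rot: [-2.634, 1.712, -0.0]
wrist_force: [0.4, 0.2, 0.2]
grip_width: 0.0
```

>>> {"fn": "arm_command", "kwargs": {
  "motion": [
    [1,[0,0,0.3],0]
  ]
}}

```text
t: 3.03
position: [0.582, 0.0183, 0.0529]
ee_rot: [-2.634, 1.712, -0.001]
wrist_force: [-0.1, 0.2, 0.7]
grip_width: 0.001
```

>>> {"fn": "arm_command", "kwargs": {
  "motion": [
    [1,[0,0,0.2],0]
  ]
}}

```text
t: 3.12
position: [0.5818, 0.0183, 0.0505]
ee_rot: [2.634, -1.712, -0.0]
wrist_force: [0.3, -0.2, -0.0]
grip_width: -0.002
```

```bash
python3 -c "
from h import *
a=r.grab_frame('side')[165:255,220:340];b=r.grab_frame('scene')[185:275,245:365]
c=r.grab_frame('wrist')[150:330,200:360]
cv2.imwrite('pics/m3.png',np.hstack([cv2.resize(a,(400,300)),cv2.resize(b,(400,300))]))
s=r.sense();print(s['position'],s['wrist_force'])"
```

```text
[0.58169256 0.01831343 0.05061245] [ 0.2210097   0.05042042 -0.1845327 ]
```

View pics/m3.png

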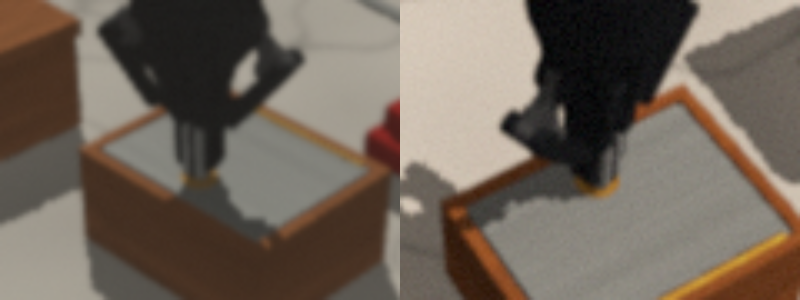

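Both views show the tip centred over the mark and almost touching it, with the lid still flush. I'll continue down on force.

>>> {"fn": "arm_command", "kwargs": {
  "motion": [
    [1,[0,0,0.3],0]
  ]
}}

```text
t: 3.35
position: [0.5823, 0.0184, 0.0483]
ee_rot: [-2.633, 1.712, -0.001]
wrist_force: [0.2, 0.2, 0.4]
grip_width: -0.001
```

>>> {"fn": "arm_command", "kwargs": {
  "motion": [
    [1,[0,0,0.3],0]
  ]
}}

```text
t: 3.43
position: [0.5822, 0.0184, 0.0449]
ee_rot: [-2.633, 1.712, -0.001]
wrist_force: [-0.4, -0.8, 2.0]
grip_width: -0.0
```

>>> {"fn": "arm_command", "kwargs": {
  "motion": [
    [1,[0,0,0.3],0]
  ]
}}

```text
t: 3.52
position: [0.5822, 0.0183, 0.042]
ee_rot: [-2.633, 1.712, -0.001]
wrist_force: [-4.6, -0.6, 19.5]
grip_width: -0.0
```

The lid is at its lower stop (19.5 N), so I'll withdraw.

>>> {"fn": "arm_command", "kwargs": {
  "motion": [
    [1,[0,0,-2],0],
    [1,[0,0,-6],0],
    [1,[0,0,-10],0],
    [1,[0,0,-14],0],
    [1,[0,0,-14],0],
    [1,[0,0,-14],0],
    [1,[0,0,-14],0]
  ]
}}

```text
t: 4.1
position: [0.5815, 0.0181, 0.1814]
ee_rot: [2.633, -1.712, -0.0]
wrist_force: [-0.0, 0.9, -0.2]
grip_width: 0.001
```

```bash
python3 -c "
from h import *
np.set_printoptions(precision=3,suppress=True)
s=r.sense();print(s['t'],s['position'],s['wrist_force'],'narrow',tool([.606,-.2605,.105]))
cv2.imwrite('pics/s4.png',cv2.resize(r.grab_frame('side')[150:350,220:460],(720,600)))"
```

```text
4.1 [0.582 0.018 0.181] [-0.006  0.857 -0.157] narrow [26.46   9.061  7.645]
```

View pics/s4.png

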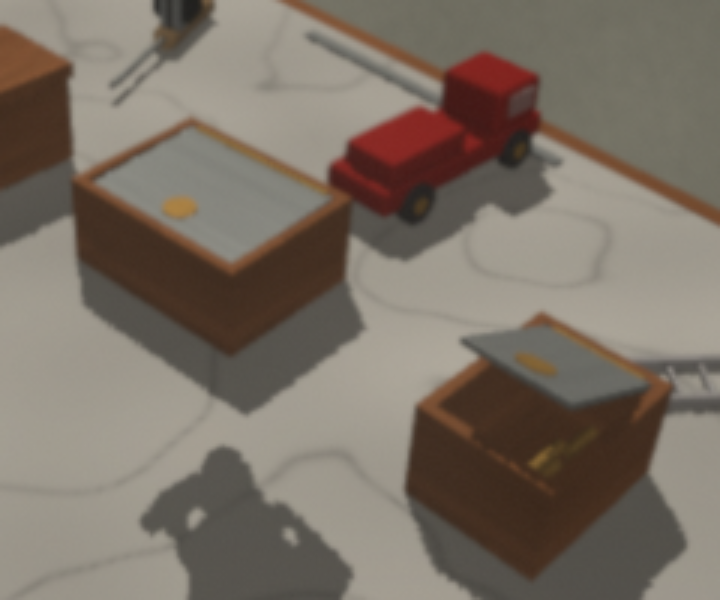

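The wide lid still looks shut, with the mark at (180,207). I'll check whether it's still moving, and measure where the tip really was from the contact pictures.

>>> {"fn": "arm_command", "kwargs": {
  "motion": [
    [1,[0,0,0],0],
    [1,[0,0,0],0],
    [1,[0,0,0],0],
    [1,[0,0,0],0],
    [1,[0,0,0],0],
    [1,[0,0,0],0]
  ]
}}

```text
t: 4.65
position: [0.5818, 0.0184, 0.1817]
ee_rot: [2.634, -1.712, -0.0]
wrist_force: [-0.2, -0.6, -0.7]
grip_width: -0.002
```

```bash
python3 -c "
from h import *
np.set_printoptions(precision=4,suppress=True)
s=r.sense();print(s['t'],s['position'])
a=r.grab_frame('side');b=r.grab_frame('scene');w=r.grab_frame('wrist')
o=cv2.imread('pics/s4.png');n=cv2.resize(a[150:350,220:460],(720,600))
print('diff on lid',cv2.absdiff(o,n)[120:270,70:350].mean(),'elsewhere',cv2.absdiff(o,n)[300:580,400:].mean())
# tip at reported z .0506: side px, scene px from m3
k=.3
ra=ray('side',220+196*k,165+178*k);rb=ray('scene',245+198*k,185+187*k)
print('tip',tri(ra,rb),atz(ra,.071),atz(rb,.071))
cv2.imwrite('pics/m5.png',np.hstack([cv2.resize(b[130:310,220:400],(400,400)),cv2.resize(w[60:420,100:460],(400,400))]))
print('mark now',end=' ')
def orange(im,x0,x1,y0,y1):
    h=cv2.cvtColor(im[y0:y1,x0:x1],cv2.COLOR_BGR2HSV);m=cv2.inRange(h,(12,120,120),(28,255,255));ys,xs=np.nonzero(m);return xs.mean()+x0,ys.mean()+y0,len(xs)
u=orange(a,265,297,208,230);v=orange(b,292,318,228,250);print(u,v,tri(ray('side',*u[:2]),ray('scene',*v[:2])))
"
```

```text
4.65 [0.5818 0.0184 0.1817]
diff on lid 0.45276190476190475 elsewhere 0.49268229166666666
tip [0.5836 0.0202 0.0665] [0.5798 0.0178 0.071 ] [0.588  0.0165 0.071 ]
mark now (np.float64(278.3225806451613), np.float64(220.06451612903226), 62) (np.float64(303.4051724137931), np.float64(238.93965517241378), 116) [0.5797 0.0191 0.066 ]
```

View pics/m5.png

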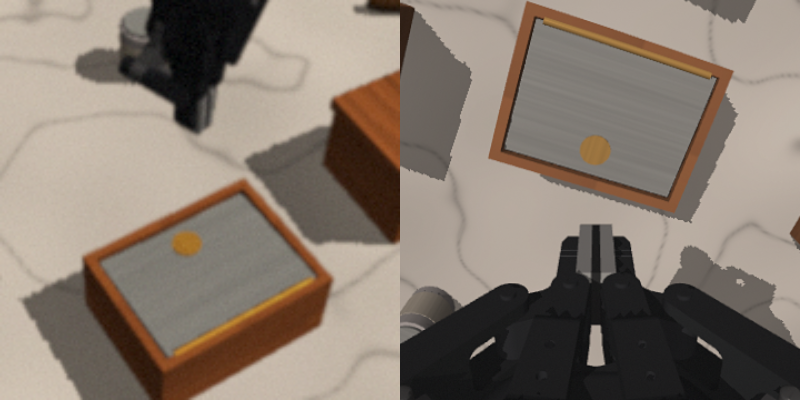

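The lid is unmoved and flush, so the 19.5 N was probably a finger catching the rim. I'll check where the tip really is.

```bash
python3 -c "
from h import *
np.set_printoptions(precision=4,suppress=True)
s=r.sense();P=s['position'];M=R.from_rotvec(s['ee_rot']).as_matrix()
print(P)
for name in('scene','side','wrist'):
  c=r.get_calibration(name)
  for off in((0,0,0),(0,0,-.01),(0,0,-.02),(0,.011,-.02),(0,-.011,-.02)):
    q=np.array(c['camera_from_world'])@[*(P+M@off),1];x,y=q[0]/-q[2],q[1]/q[2];f=1+c['k1']*(x*x+y*y)
    print(name,off,np.array([c['cx']+c['fx']*x*f,c['cy']+c['fy']*y*f]))
a=r.grab_frame('side')[120:180,240:320];b=r.grab_frame('scene')[150:210,270:350]
cv2.imwrite('pics/m6.png',np.hstack([cv2.resize(a,(400,300)),cv2.resize(b,(400,300))]))
"
```

```text
[0.5819 0.0183 0.1819]
scene (0, 0, 0) [306.3207 196.1568]
scene (0, 0, -0.01) [306.5861 191.8373]
scene (0, 0, -0.02) [306.857  187.4185]
scene (0, 0.011, -0.02) [301.3156 183.9973]
scene (0, -0.011, -0.02) [312.476  190.8897]
side (0, 0, 0) [278.7474 169.6397]
side (0, 0, -0.01) [278.679  164.9316]
side (0, 0, -0.02) [278.6096 160.1618]
side (0, 0.011, -0.02) [275.8114 162.5686]
side (0, -0.011, -0.02) [281.3506 157.8053]
wrist (0, 0, 0) [277.3688 254.4378]
wrist (0, 0, -0.01) [277.441  263.1339]
wrist (0, 0, -0.02) [277.5211 272.7914]
wrist (0, 0.011, -0.02) [277.5065 291.9008]
wrist (0, -0.011, -0.02) [277.5354 252.7321]
```

View pics/m6.png

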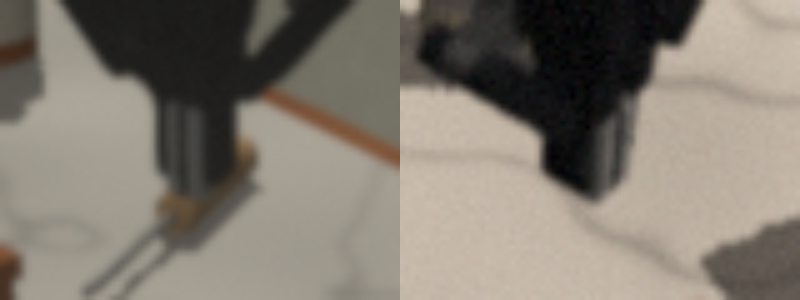

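The crops put the fingertip about 25–28 mm above the reported TCP (scene near edge at (613,192), side at (185,190)). So the first push only just reached the lid or rim: a half push. I'll align with the box, move 4 mm toward the hinge, and press to depth with force checks.

>>> {"fn": "arm_command", "kwargs": {
  "motion": [
    [1,[0.1,-0.4,2],0.12],
    [1,[0.1,-0.4,5],0.24],
    [1,[0.1,-0.4,8],0.32],
    [1,[0.1,-0.4,11],0.32],
    [1,[0.1,-0.4,13],0.32],
    [1,[0.1,-0.4,13.3],0.32],
    [1,[0.1,-0.4,13.3],0.32]
  ]
}}

```text
t: 5.48
position: [0.585, 0.0191, 0.0478]
ee_rot: [2.326, -2.109, -0.003]
wrist_force: [0.1, 0.8, 0.0]
grip_width: -0.002
```

>>> {"fn": "arm_command", "kwargs": {
  "motion": [
    [1,[0,0,0.3],0]
  ]
}}

```text
t: 5.57
position: [0.5872, 0.0192, 0.0474]
ee_rot: [-2.326, 2.109, -0.002]
wrist_force: [0.4, 0.5, 0.7]
grip_width: -0.001
```

>>> {"fn": "arm_command", "kwargs": {
  "motion": [
    [1,[0,0,0.3],0]
  ]
}}

```text
t: 5.65
position: [0.5874, 0.0192, 0.0446]
ee_rot: [-2.326, 2.109, -0.003]
wrist_force: [-0.5, 0.6, 0.1]
grip_width: 0.002
```

>>> {"fn": "arm_command", "kwargs": {
  "motion": [
    [1,[0,0,0.2],0]
  ]
}}

```text
t: 5.73
position: [0.5873, 0.0191, 0.0423]
ee_rot: [-2.326, 2.109, -0.003]
wrist_force: [0.7, 0.4, 2.6]
grip_width: -0.001
```

>>> {"fn": "arm_command", "kwargs": {
  "motion": [
    [1,[0,0,0.2],0]
  ]
}}

```text
t: 5.82
position: [0.5873, 0.0191, 0.0402]
ee_rot: [-2.326, 2.109, -0.003]
wrist_force: [1.4, 0.7, 3.4]
grip_width: -0.002
```

>>> {"fn": "arm_command", "kwargs": {
  "motion": [
    [1,[0,0,0.2],0]
  ]
}}

```text
t: 5.9
position: [0.5874, 0.0191, 0.0382]
ee_rot: [-2.326, 2.109, -0.004]
wrist_force: [-1.1, -0.5, 14.9]
grip_width: -0.004
```

The force went 2.6, 3.4, then 14.9 N, which is the spring and then the stop. I'll withdraw.

>>> {"fn": "arm_command", "kwargs": {
  "motion": [
    [1,[0,0,-2],0],
    [1,[0,0,-6],0],
    [1,[0,0,-10],0],
    [1,[0,0,-14],0],
    [1,[0,0,-14],0],
    [1,[0,0,-14],0],
    [1,[0,0,-14],0]
  ]
}}

```text
t: 6.48
position: [0.5855, 0.0188, 0.1767]
ee_rot: [2.327, -2.11, 0.0]
wrist_force: [-0.5, -0.8, -0.5]
grip_width: -0.005
```

```bash
python3 -c "
from h import *
np.set_printoptions(precision=3,suppress=True)
s=r.sense();print(s['t'],s['position'],s['wrist_force'],'narrow',tool([.609,-.2605,.105]))
cv2.imwrite('pics/s7.png',cv2.resize(r.grab_frame('side')[150:350,220:460],(720,600)))"
```

```text
6.4833 [0.585 0.019 0.177] [-0.469 -0.763 -0.5  ] narrow [28.023  0.381  7.175]
```

View pics/s7.png

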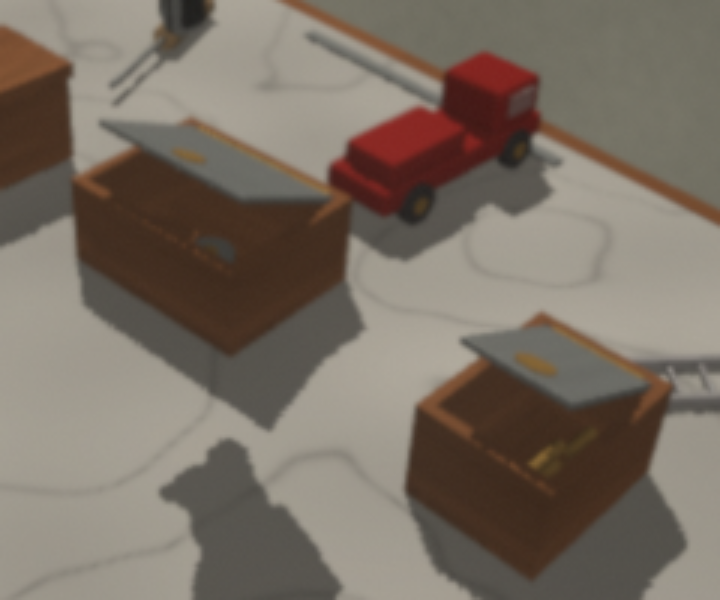

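The wide lid is open at its stop, with its mark at (188,156) and wheels visible inside. Next is the narrow box. I'll hover about 12 mm above its lid.

>>> {"fn": "arm_command", "kwargs": {
  "motion": [
    [1,[28,1.4,0],0],
    [1,[28,1.4,0],0],
    [1,[28,1.4,0],0],
    [1,[28,1.4,0],0],
    [1,[28,1.4,0],0],
    [1,[28,1.4,0],0],
    [1,[28,1.4,0],0],
    [1,[28,1.4,0],0],
    [1,[28,1.4,3],0],
    [1,[28,1.4,6],0],
    [1,[28,1.4,7],0],
    [1,[28,1.4,7],0]
  ]
}}

```text
t: 7.53
position: [0.5964, -0.2596, 0.1022]
ee_rot: [2.326, -2.108, -0.013]
wrist_force: [-0.3, -0.9, -0.1]
grip_width: 0.0
```

```bash
python3 -c "
from h import *
np.set_printoptions(precision=4,suppress=True)
print(tool([.601,-.261,.038]))
a=r.grab_frame('side')[200:320,320:480];b=r.grab_frame('scene')[240:360,80:240]
cv2.imwrite('pics/m8.png',np.hstack([cv2.resize(a,(400,300)),cv2.resize(b,(400,300))]))
s=r.sense();print(s['position'],s['wrist_force'])"
```

```text
[ 0.2132 -0.4966  6.4162]
[ 0.5993 -0.2605  0.1066] [0.8271 0.6808 0.5834]
```

View pics/m8.png

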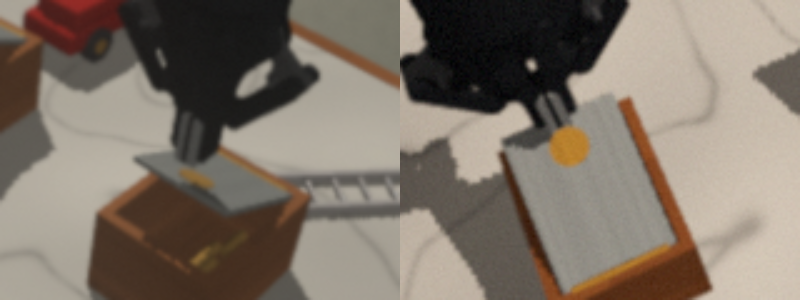

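Side and scene views show the tip centred across the lid, just above and in front of the mark, at side (195,178) and scene (568,146). I'll push down at 40 mm/s.

>>> {"fn": "arm_command", "kwargs": {
  "motion": [
    [1,[0,-0.15,1.5],0],
    [1,[0,-0.15,1.9],0],
    [1,[0,-0.15,2.2],0],
    [1,[0,-0.15,2.5],0],
    [1,[0,-0.15,2.9],0],
    [1,[0,-0.15,3.2],0],
    [1,[0,-0.15,3.5],0],
    [1,[0,-0.15,3.9],0],
    [1,[0,-0.15,4.2],0],
    [1,[0,-0.15,4.6],0],
    [1,[0,-0.15,5.0],0],
    [1,[0,-0.15,5.4],0]
  ]
}}

```text
t: 8.63
position: [0.6006, -0.2609, 0.0524]
ee_rot: [2.327, -2.11, -0.0]
wrist_force: [-1.5, 0.6, 1.7]
grip_width: -0.001
```

>>> {"fn": "arm_command", "kwargs": {
  "motion": [
    [1,[0,0,0.35],0],
    [1,[0,0,0.7],0]
  ]
}}

```text
t: 8.8
position: [0.6006, -0.2609, 0.0454]
ee_rot: [2.327, -2.11, -0.001]
wrist_force: [-2.4, -0.6, 2.0]
grip_width: -0.002
```

>>> {"fn": "arm_command", "kwargs": {
  "motion": [
    [1,[0,0,0.3],0]
  ]
}}

```text
t: 8.88
position: [0.6006, -0.2609, 0.0424]
ee_rot: [2.327, -2.11, -0.001]
wrist_force: [-2.0, 0.1, 3.3]
grip_width: 0.001
```

>>> {"fn": "arm_command", "kwargs": {
  "motion": [
    [1,[0,0,0.3],0]
  ]
}}

```text
t: 8.97
position: [0.6007, -0.2609, 0.0396]
ee_rot: [2.327, -2.11, -0.0]
wrist_force: [-0.9, 0.0, 2.3]
grip_width: -0.0
```

>>> {"fn": "arm_command", "kwargs": {
  "motion": [
    [1,[0,0,0.15],0]
  ]
}}

```text
t: 9.05
position: [0.6008, -0.2609, 0.0383]
ee_rot: [2.327, -2.11, 0.0]
wrist_force: [-4.6, 0.2, 10.8]
grip_width: -0.002
```

It's at the stop (10.8 N), so I'll withdraw.

>>> {"fn": "arm_command", "kwargs": {
  "motion": [
    [1,[0,0,-2],0],
    [1,[0,0,-6],0],
    [1,[0,0,-10],0],
    [1,[0,0,-14],0],
    [1,[0,0,-16],0],
    [1,[0,0,-16],0],
    [1,[0,0,-16],0],
    [1,[0,0,-16],0],
    [1,[0,0,-16],0],
    [1,[0,0,-16],0]
  ]
}}

```text
t: 9.88
position: [0.6001, -0.2606, 0.1966]
ee_rot: [2.327, -2.109, -0.004]
wrist_force: [-0.2, -0.6, -0.7]
grip_width: 0.001
```

```bash
python3 -c "
from h import *
s=r.sense();print(s['t'],s['position'],s['wrist_force'])
a=r.grab_frame('side')[150:350,220:460];b=r.grab_frame('scene')[190:390,100:380]
cv2.imwrite('pics/s9.png',np.hstack([cv2.resize(a,(360,300)),cv2.resize(b,(420,300))]))"
```

```text
9.8833 [ 0.60009714 -0.26056007  0.19657268] [-0.17605024 -0.58401415 -0.6798935 ]
```

View pics/s9.png

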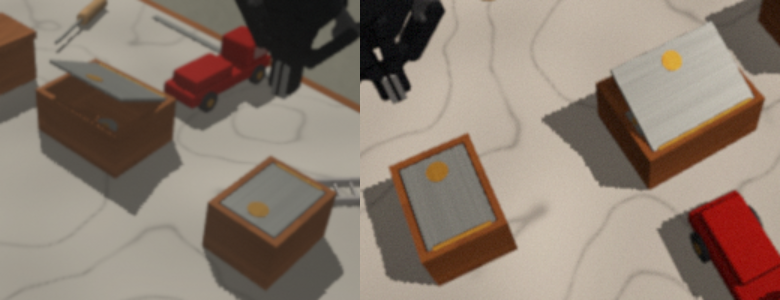

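The narrow lid is flush, with its mark at (258,210) in the side half. The wide lid stands open, with its mark at (95,77), and the arm is clear of both. I'll hand in.

```bash
python3 -c "
from cell import r
print(r.close_job())"
```

```text
the job is handed in; nothing more can be done
None
```

The wide box is now open and standing ajar, with wheels visible inside. The narrow box is latched shut and flush. I pressed the wide box first, then the narrow one, and handed in just under 10 s on the robot's clock.

- **First press on the wide box:** it did not take. The force reached 19.5 N, but the picture showed the lid still shut. The shut fingertips sat about 25–28 mm higher than the reported tool position, so this was only a half push, possibly catching the rim.
- **Second press on the wide box:** I turned the tool in line with the box and moved about 4 mm toward the hinge. It reached the lower stop at about 15 N, and the lid popped open.
- **Press on the narrow box:** one push reached the stop at about 11 N, and the lid stayed down.
- **Last check:** the final side and scene pictures, 0.8 s after I began withdrawing from the narrow lid, showed both lids as asked. The arm was clear of everything, with wrist force near zero. I took no later picture, so how the lids held after hand-in is unchecked.

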